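# Reset the sole press with the reset pin

## Task

Take the steel reset pin out of its wooden stand and with its tip press the recessed button of the control pod that has the round gauge, gently but fully down, and keep it down for at least a second. Then put the pin back upright in its stand, shoulder resting on the wood, and let go. Do not press the other pod's button, and leave everything else on the bench where it is.

Things in the scene. Friction and masses are not known exactly. Their poses are not given: they have to be found in the camera images.
- pin: the reset pin: a steel stylus 150 mm long, 60 to 130 g. Origin at the end of its blunt round tip, z along the pin towards the handle, x and y square to the handle's flats. From 0 to 70 mm it is a round shaft 9 mm thick; from 70 to 150 mm a square handle 20 x 20 mm with a flat lower end (the shoulder)
- stand: the pin's stand, screwed to the bench: an upright wooden block 60 x 60 mm, 75 mm high, with a 14 mm round hole right through it from top to bottom. Origin at the centre of its underside, z up. The pin starts upright in it, shoulder resting on the block's top, shaft hanging in the hole, tip 5 mm above the bench
- stand_top (a point): centre of the hole's mouth in the stand's top face, 75 mm above the bench
- gauge_pod: the control pod with a round pressure gauge (60 mm dial, top 188 mm above the bench): a painted casting 120 x 110 mm, fixed to the bench, with a plane face 90 x 100 mm sloping down to its front at 35 degrees. Origin at the centre of its underside, -x is its front (roughly towards the robot), z up. In the face is one round bore, square to the face, with the button down inside it
- gauge_pod_mouth (a point): centre of the bore's mouth in the sloping face; (-12, 0, 95) mm in the pod's frame, axes the pod's. The bore is 18 mm wide and leans 35 degrees from vertical: the way out is (-0.574, 0, 0.819) in the pod's frame. The reset button's flat face fills the bore 16 to 32 mm below the mouth when not pressed; how deep differs each time and has to be felt
- reset_button (a joint): how far the gauge pod's button is pushed in, m: 0 out, 0.008 fully down at its hard stop; its spring pushes back with 2 N at first and 6 N when fully down
- block_pod: a second control pod, the same casting and bore, but it carries a rectangular valve block (80 mm wide, 50 mm high) where the other has the round gauge. Same origin and axes. To be left alone
- other_button (a joint): how far the block pod's button is pushed in, m: 0 out, 0.008 fully down. To be left alone
- glue_bottle: bystander: cream glue bottle, 70 mm across, with a blue cone tip, 155 mm high; origin at the centre of its underside
- last: bystander: wooden shoe last about 210 x 75 mm, 95 mm high at its heel end (-x); origin under its middle
- pincers: bystander: steel lasting pincers lying flat, about 170 x 70 mm, 17 mm high; origin under the middle
- hammer: bystander: hammer lying flat, about 250 mm long along its x
- spool: bystander: wooden thread spool, 36 mm across, 38 mm high, standing between the stand and the pods; origin at the centre of its underside
- tin: bystander: plain metal tin, 72 mm across, 70 mm high; origin at the centre of its underside
Things that resemble listed ones, but are neither listed nor needed, are in the scene too. Leave any green or purple look-alike of the pin alone.

How it is judged:
By the outcome, as a careful person would: the job done as asked, in the order asked, and still so for the second after the job is handed in, with the robot touching nothing.
It also fails if it takes over 64 s, if anything falls off the work surface, if the arm or the gripper's body presses on something with over 40 N, if the wrist force passes 120 N, or if a joint passes its speed limit or range.

## Robot

A 6-joint arm with a two-finger parallel gripper is mounted at the origin on the work surface. World frame = base frame: x ahead of the robot, y to its left, z up, the work surface at z = 0. Lengths are in m, angles in rad, forces in N, time in s.
With the tool pointing down it reaches from about 0.375 to 0.925 m from the base axis. Payload 5.7 kg.
Tool frame: the origin (TCP) lies between the finger pads; the fingertips stand 17 mm ahead of it and the grasp point (between the pads) lies 2 mm behind it; z points along the fingers, y is the line along which they close (so a half turn about z gives the same grasp; the last joint's range is limited). The gripper opens to 88 mm and grips with 3 to 60 N. Pads are 20 mm wide; open, the fingers measure 115 mm over their backs; the gripper's body (75 mm by 178 mm) begins 61 mm behind the grasp point.
Start: joints at [1.071, 0.359, 1.51, -0, 1.272, -0.115], TCP at [0.225, 0.556, 0.24] pointing down, gripper open.
Joint ranges: [-2.97, 2.97], [-1.01, 2.36], [0.21, 2.38], [-0.96, 4.11], [0.2, 2.71], [-2.98, 2.98]. Speed limits (rad/s): [2.39, 2.39, 3.14, 3.14, 3.14, 3.14].

## Interface

Orientations are given as a unit quaternion [w, x, y, z].
In Python, from workcell import env gives the robot as it stands.
- The arm moves only by the shell command python3 -m jog 'ROWS' [OPENING] [FORCE]. ROWS is JSON, a list of rows, each an object with "linear": the shift along the tool's x, y, z in m, a list of three; "rotation": the turn, a rotation vector about the tool's x, y, z in degrees, a list of three. A call has exactly 8 rows; each row is the pose to reach, as a shift and turn from the pose commanded when the call began, along the tool's axes at that moment; what a row does not reach only later rows make up. A row lasts 1/10 s, in which the tool goes at most 50 mm and 8.59 degrees, less where a joint would pass 70% of its speed; a pose out of reach is approached as far as the arm can. A call with a gripper value outside its range is refused whole. OPENING is the finger opening in m, from 0 to 0.0878, set as the call begins (- or left out, the last holds). The fingers move at their own pace and stop on an object; FORCE is the grip in N (left out, the last holds). Time passes only in rows, so rows that repeat a pose let the fingers close, or fill a call up. It gives the time, the measured TCP pose, the force, the opening and the grip force at its end, in the units of the state.
- env.get_state(): the state, without advancing time (a new reading comes with each control period).
- env.get_image(name): name is "scene" or "top" or "wrist"; returns the picture (420x560x3 uint8, blue, green, red); there is no depth.
- env.camera_info(name): a dict with "vertical_fov" (degrees; the focal length in pixels is half the picture's height over the tangent of half this angle, whatever the lens; pixels are square), "cx", "cy" (the principal point, pixels), "dist" ([k1, k2, p1, p2, k3] as OpenCV has them; the pictures are not rectified), "eye" and "orientation" of the camera in the world. Camera axes: x right, y down, z forward; pixel columns grow to the right and rows downward; lengths in m; the calibration is good to about 2 mm. A picture is of the moment at which its call begins: read the wrist's pose just before it. camera_info takes no time and is no camera call; for the wrist camera it gives the pose at the moment of the call.
- env.sign_off(): hands the job in; it is judged then, once.
The state is a dict: "time_s": time; "q": joint angles; "qvel": joint speeds; "joint_torque": joint torques, N m; "tcp_pos": TCP position; "orientation": TCP orientation; "contact_force": force on the tool from outside, world axes, zero at the start; "wrist_torque": the same for the moment, N m; "finger_gap": finger opening in m; "finger_force": force on a finger pad.
Only numpy, scipy, OpenCV 4.12 (cv2) and the standard library are available. Lean on these libraries where they do the work, as an engineer would, in place of code of your own. Each camera call takes 0.05 s, during which the arm holds its last target. There are 200 camera calls.

## Working session

There is one attempt and no reset: what is moved stays moved. The work goes in short steps, Python scripts to look and compute and a shell command to move; the robot and the scene stay as the last step left them, time stands still between calls to the robot, and variables do not carry over. Pictures are saved under pics/ and viewed, at most 10 in all, crops included, and the job is handed in when it is done.

```bash
ls; mkdir -p pics; python3 - <<'E'
from workcell import env
import cv2
for n in("scene","top"):
    print(n,env.camera_info(n)); cv2.imwrite(f"pics/{n}0.png",env.get_image(n))
s=env.get_state();print(s)
E
```

```text
pics
scene {'vertical_fov': 57.991169010446455, 'cx': 269.2201109743995, 'cy': 209.7950167359584, 'dist': array([-0.00653564,  0.        ,  0.        ,  0.        ,  0.        ]), 'eye': array([ 1.15174697, -0.35601761,  0.58528493]), 'orientation': array([-0.38285136,  0.77706039,  0.44440279, -0.22827211])}
top {'vertical_fov': 55.99115226473237, 'cx': 290.63370208905036, 'cy': 209.6142987081965, 'dist': array([-0.01619022,  0.        ,  0.        ,  0.        ,  0.        ]), 'eye': array([4.25096015e-01, 5.51470284e-04, 1.15853132e+00]), 'orientation': array([ 0.04390806, -0.69642938,  0.71492399, -0.04406696])}
{'time_s': 0.1, 'q': array([ 1.07091468e+00,  3.59410801e-01,  1.51130778e+00, -3.65950110e-05,
        1.27251759e+00, -1.15126362e-01]), 'qvel': array([-0.00061079, -0.00183962, -0.00167849,  0.00047449,  0.00228533,
        0.00014448]), 'joint_torque': array([ 8.03548828e-04, -5.16355884e+01, -2.71409047e+01,  6.77143852e-02,
        2.77644082e-02, -2.03434138e-05]), 'tcp_pos': array([0.22494615, 0.55559525, 0.23891309]), 'orientation': array([-2.32066845e-04,  1.91187855e-01,  9.81553121e-01, -7.88508214e-04]), 'contact_force': array([-0.70855164, -0.82883651, -0.20144628]), 'wrist_torque': array([ 0.0313996 , -0.00043831, -0.04279899]), 'finger_force': 0.0, 'finger_gap': 0.0879113098059865}
```

View pics/scene0.png

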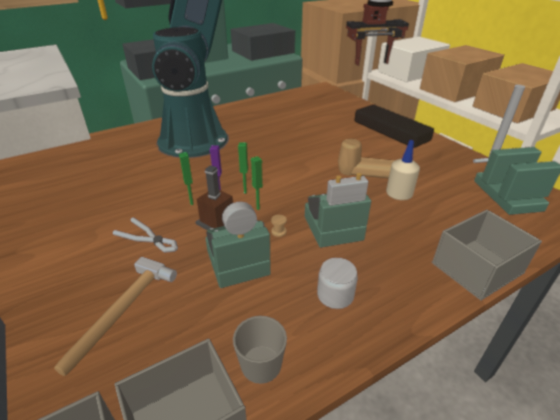

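View pics/top0.png

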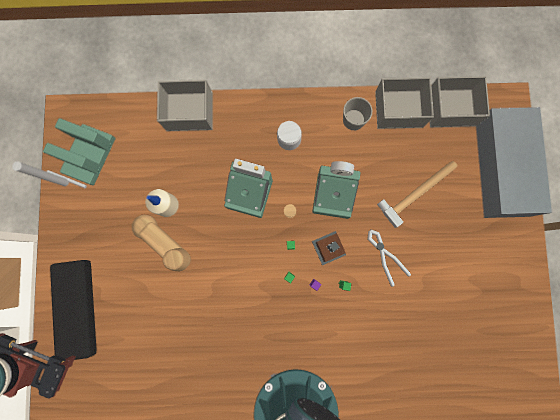

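The top view shows the robot's base at the bottom (296,405). There are two pods, at (248,190) with the white rectangular valve block and at (337,192) with the round gauge (edge-on at 342,168). The stand with the grey pin is at (329,248), and the look-alikes are at (291,244), (290,277), (345,285) green and (315,285) purple. The scene view agrees: the round dial at (240,218) is on the pod beside the stand, and the block pod is at (345,190). Next, one enlarged crop to confirm.

```bash
cat >h.py <<'E'
import numpy as np,cv2
from workcell import env
from scipy.spatial.transform import Rotation as R
def cam(n):
    c=env.camera_info(n);f=210/np.tan(np.radians(c["vertical_fov"])/2)
    K=np.array([[f,0,c["cx"]],[0,f,c["cy"]],[0,0,1]]);q=c["orientation"]
    return K,c["dist"],np.array(c["eye"]),R.from_quat(q,scalar_first=True).as_matrix()
def ray(c,p):
    K,d,e,M=c;u=cv2.undistortPoints(np.array([[p]],float),K,d)[0,0]
    return M@np.array([u[0],u[1],1])
def plane(c,p,z):
    v=ray(c,p);return c[2]+v*(z-c[2][2])/v[2]
def proj(c,P):
    K,d,e,M=c
    return cv2.projectPoints((np.atleast_2d(P)-e)@M,np.zeros(3),np.zeros(3),K,d)[0][:,0]
E
python3 - <<'E'
from h import *
t=cv2.imread("pics/top0.png");s=cv2.imread("pics/scene0.png")
a=cv2.resize(t[150:300,270:370],None,fx=4,fy=4,interpolation=cv2.INTER_CUBIC)
b=cv2.resize(s[130:280,170:270],None,fx=4,fy=4,interpolation=cv2.INTER_CUBIC)
cv2.imwrite("pics/c1.png",np.hstack([a,b]))
c=cam("top")
for n,p,z in [("pin",(332,246),.155),("stand",(329,248),.075),("g1",(291,244),.15),("g2",(290,277),.15),("p",(315,285),.15),("g3",(345,285),.15),("spool",(290,211),.038),("podbutton",(337,194),.095)]: print(n,plane(c,p,z).round(3))
E
```

```text
pin [ 0.455 -0.104  0.155]
stand [ 0.452 -0.103  0.075]
g1 [0.463 0.    0.15 ]
g2 [0.38  0.005 0.15 ]
p [ 0.359 -0.058  0.15 ]
g3 [ 0.357 -0.133  0.15 ]
spool [0.561 0.    0.038]
podbutton [ 0.598 -0.129  0.095]
```

View pics/c1.png

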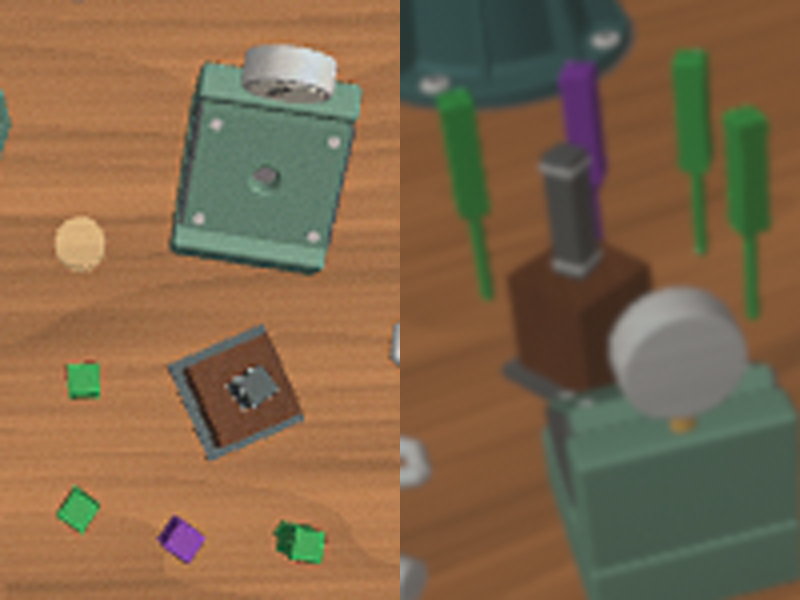

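The round dial (crop right, 680,350) and its bore mouth (crop left, 264,178 → px 336,194.5) confirm the right-hand pod. The grey steel pin in the brown block (px ~335,246) is the one to take; the green and purple ones are look-alikes and stay untouched.

```bash
cat >>h.py <<'E'
def pose():
    s=env.get_state();return np.array(s["tcp_pos"]),R.from_quat(s["orientation"],scalar_first=True)
E
python3 - <<'E'
from h import *
c=cam("top");pin=plane(c,(336.2,246.7),.155);mouth=plane(c,(336,194.5),.095);print(pin,mouth)
p,r=pose();w=cam("wrist");print("cam in tool",r.inv().apply(w[2]-p),(r.inv().as_matrix()@w[3]).round(2), w[0][0,0])
print(r.inv().apply(np.array([.45,-.11,.32])-p), r.as_matrix().round(3))
# two-view heights of lookalikes
s=cam("scene")
for P in [(.463,0,.15),(.38,.005,.15),(.359,-.058,.15),(.357,-.133,.15),pin,(.452,-.103,.075)]: print(P,proj(s,P))
E
```

```text
[ 0.4530716  -0.11413863  0.155     ] [ 0.59644019 -0.12616902  0.095     ]
cam in tool [ 0.08202143 -0.00020901 -0.1461147 ] [[ 0.   -0.96 -0.29]
 [ 1.    0.    0.  ]
 [-0.   -0.29  0.96]] 313.9654418519257
[-0.45840147 -0.5326008  -0.08028595] [[-0.927  0.375 -0.001]
 [ 0.375  0.927 -0.001]
 [ 0.    -0.002 -1.   ]]
(0.463, 0, 0.15) [[256.09612279 158.5880965 ]]
(0.38, 0.005, 0.15) [[241.9266064  143.96256664]]
(0.359, -0.058, 0.15) [[215.14558584 146.84218539]]
(0.357, -0.133, 0.15) [[185.80347004 154.28284234]]
[ 0.4530716  -0.11413863  0.155     ] [[208.62214362 168.04994323]]
(0.452, -0.103, 0.075) [[216.58721043 195.9086496 ]]
```

```bash
python3 -m jog '[{"linear":[-0.03,-0.035,-0.008],"rotation":[0,0,0]},{"linear":[-0.06,-0.07,-0.016],"rotation":[0,0,0]},{"linear":[-0.09,-0.105,-0.024],"rotation":[0,0,0]},{"linear":[-0.12,-0.14,-0.032],"rotation":[0,0,0]},{"linear":[-0.15,-0.175,-0.04],"rotation":[0,0,0]},{"linear":[-0.18,-0.21,-0.048],"rotation":[0,0,0]},{"linear":[-0.21,-0.245,-0.056],"rotation":[0,0,0]},{"linear":[-0.24,-0.28,-0.06],"rotation":[0,0,0]}]' 0.06 && python3 -m jog '[{"linear":[-0.03,-0.035,0],"rotation":[0,0,0]},{"linear":[-0.06,-0.07,0],"rotation":[0,0,0]},{"linear":[-0.09,-0.105,0],"rotation":[0,0,0]},{"linear":[-0.12,-0.14,0],"rotation":[0,0,0]},{"linear":[-0.15,-0.175,0],"rotation":[0,0,0]},{"linear":[-0.18,-0.21,0],"rotation":[0,0,0]},{"linear":[-0.21,-0.24,0],"rotation":[0,0,0]},{"linear":[-0.22,-0.253,0],"rotation":[0,0,0]}]'
python3 - <<'E'
from h import *
import pickle
w=cam("wrist");im=env.get_image("wrist");pickle.dump(w,open("w1.pkl","wb"))
cv2.imwrite("pics/w1.png",im)
print(proj(w,[(.453,-.114,.155),(.596,-.126,.095)]),env.get_state()["q"],pose()[0])
E
```

```text
time_s: 0.9
tcp_pos: [0.3428, 0.2048, 0.3002]
orientation: [0.0, 0.191, 0.982, 0.0]
contact_force: [0.6, -0.2, -0.2]
finger_gap: 0.06
finger_force: 0.0
time_s: 1.7
tcp_pos: [0.4527, -0.114, 0.2995]
orientation: [0.0, 0.193, 0.981, -0.001]
contact_force: [0.2, 0.7, 0.4]
finger_gap: 0.0601
finger_force: 0.0
[[279.0662152  206.93145521]
 [312.63097047 297.62470128]] [-3.94535823e-01  1.08693737e-01  1.69764829e+00 -1.57195116e-03
  1.33449705e+00 -1.57727550e+00] [ 0.45278515 -0.11449425  0.29935756]
```

View pics/w1.png

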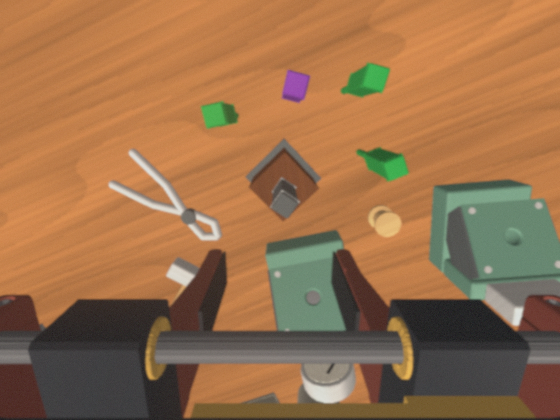

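The wrist view shows the pin's handle top near (286,205), the stand around (283,185), and the gauge pod's mouth at (313,297), where it was predicted. Next I fit the handle top and the bore from this picture.

```bash
python3 - <<'E'
from h import *
import pickle
w=pickle.load(open("w1.pkl","rb"));im=cv2.imread("pics/w1.png")
a=cv2.resize(im[165:230,240:330],None,fx=8,fy=8,interpolation=cv2.INTER_CUBIC)[:, :400+320]
b=cv2.resize(im[275:320,285:340],None,fx=6,fy=6,interpolation=cv2.INTER_CUBIC)
print(a.shape,b.shape)
a[0:b.shape[0]//2,:b.shape[1]//2]=cv2.resize(b,(b.shape[1]//2,b.shape[0]//2))
cv2.imwrite("pics/c2.png",a)
hsv=cv2.cvtColor(im,cv2.COLOR_BGR2HSV)
m=((hsv[...,1]<70)).astype(np.uint8); roi=np.zeros_like(m);roi[175:225,262:312]=1;m*=roi
for c in cv2.findContours(m,0,2)[0]:
    if cv2.contourArea(c)>20: print("grey",cv2.contourArea(c),cv2.minAreaRect(c))
for x in range(270,302,2): print(x,im[184:226:2,x].mean(1).astype(int))
m=(hsv[280:315,295:332]); print(m[::2,::3,2]); print(m[::2,::3,1])
E
```

```text
(520, 720, 3) (270, 330, 3)
grey 681.0 ((284.34613037109375, 197.7307586669922), (28.56705665588379, 31.340559005737305), 33.690067291259766)
270 [ 87  84  85  85  87  85  86  86  82  87 100 119 110 117 125 131 127 124
 125 125 128]
272 [ 86  85  92 111 112  88  81  84  85 104 114 114 106 104 121 126 128 130
 127 126 131]
274 [ 90  98 103  93  89  78  77  94 110 107 102 105 108 101 105 118 125 130
 124 131 130]
276 [104  96  84  78  79  80 101 117 109 103 105 107 107 102  96  97 117 127
 125 126 130]
278 [ 91  80  79  78  87 107 116 104 105 109 105 106 107 106 104  90 103 118
 127 131 132]
280 [ 77  74  77 102 113 109 104 105 106 107 105 107 107 107 107  99  90 100
 123 130 130]
282 [ 68  62  72 128 113  97 105 106 105 105 107 106 107 105 107 108  95  92
 105 125 127]
284 [ 64  59  66  92 101  90 105 106 103 105 105 107 106 104 107 107 102  93
 111 127 129]
286 [ 63  62  65  70  94  87  94 107 108 105 106 108 106 106 105 105 109 108
 123 130 127]
288 [ 69  63  64  63  76 100  86 103 105 105 102 105 104 106 106 105 107 119
 129 128 126]
290 [ 86  66  59  59  65  86  92  88 104 106 109
[... 1545 characters left out ...]
57 53 55 54 53 55 52 56 45]
 [53 55 54 53 54 55 52 53 53 50 52 56 51]
 [52 53 55 51 55 60 52 55 53 56 54 59 56]
 [55 52 58 54 56 56 55 61 58 59 54 53 51]
 [56 56 56 57 50 45 33 47 57 60 60 54 58]
 [51 57 55 54 43 14 20 20 53 55 56 54 56]
 [54 56 56 53 22 20 18 22 31 54 55 56 56]
 [53 54 58 52 13 20 18 14 22 55 52 55 55]
 [54 55 52 56 15 18 20 18 12 54 57 58 57]
 [55 58 54 48 18 20 15 18 28 58 54 57 55]
 [53 55 53 56 40 17 20 12 44 59 56 56 57]
 [56 54 55 52 54 36 17 33 54 56 54 54 61]
 [50 55 54 55 53 52 55 58 56 57 56 57 56]
 [52 53 56 51 56 54 53 53 56 58 57 58 52]
 [55 53 53 54 55 55 56 59 53 56 54 56 54]
 [55 52 54 56 57 56 58 58 56 57 56 58 55]
 [53 52 52 53 55 54 52 60 58 53 54 52 54]]
```

View pics/c2.png

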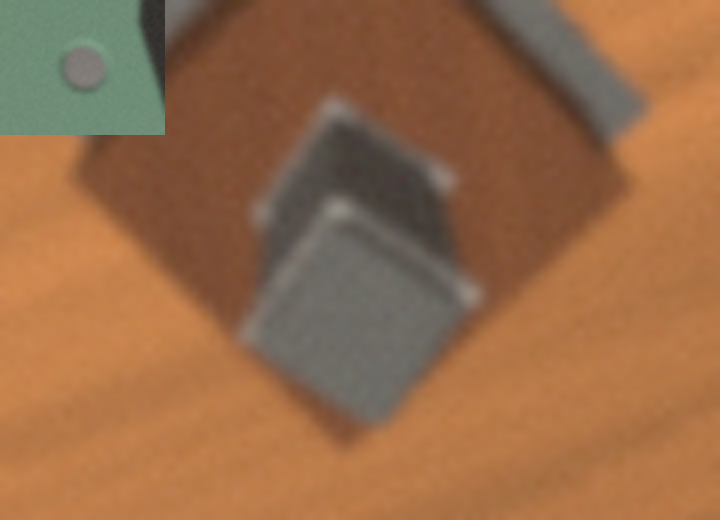

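```bash
python3 - <<'E'
from h import *
import pickle
w=pickle.load(open("w1.pkl","rb"));t=cam("top")
f=lambda p:(p[0]/8+239.6,p[1]/8+164.6)
top=np.array([plane(w,f(p),.155) for p in [(337,205),(476,295),(375,422),(247,340)]])
sh=np.array([plane(w,f(p),.075) for p in [(337,100),(258,212),(447,180)]])
for n,c in(("top",top),("sh",sh)):
    e=np.diff(c,axis=0);print(n,c.round(4).tolist(),np.linalg.norm(e,axis=1).round(4),np.degrees(np.arctan2(e[:,1],e[:,0])).round(1))
print("centre",top.mean(0),(sh[1]+sh[2])/2)
print("mouth",plane(w,(312.8,296.7),.095),plane(t,(336,194.5),.095))
g=lambda p:(p[0]/4+269.6,p[1]/4+149.6)
S=[(216,124),(334,142),(198,218),(313,237)]
for a,b,z in((0,1,.12),(2,3,.075)):
    A,B=plane(t,g(S[a]),z),plane(t,g(S[b]),z);d=A-B;print("pod y",A,B,np.linalg.norm(d),np.degrees(np.arctan2(d[1],d[0]))-90)
E
```

```text
top [[0.4387, -0.1055, 0.155], [0.4552, -0.0942, 0.155], [0.4655, -0.1113, 0.155], [0.45, -0.1217, 0.155]] [0.02   0.0199 0.0186] [  34.4  -59.  -145.9]
sh [[0.441, -0.1057, 0.075], [0.4523, -0.1231, 0.075], [0.4585, -0.0949, 0.075]] [0.0208 0.0289] [-57.   77.7]
centre [ 0.45235564 -0.10817608  0.155     ] [ 0.45541882 -0.10902251  0.075     ]
mouth [ 0.59482283 -0.12533516  0.095     ] [ 0.59644019 -0.12616902  0.095     ]
pod y [ 0.63090095 -0.09156068  0.12      ] [ 0.61662399 -0.16989442  0.12      ] 0.07962415020499311 -10.32924671391001
pod y [ 0.57398871 -0.08067169  0.075     ] [ 0.55864688 -0.15969571  0.075     ] 0.0804994875000141 -10.986802850813092
```

```bash
python3 -m jog '[{"linear":[0,0.001,0.015],"rotation":[0,0,7]},{"linear":[0,0.002,0.03],"rotation":[0,0,14]},{"linear":[0.001,0.003,0.045],"rotation":[0,0,21]},{"linear":[0.001,0.004,0.06],"rotation":[0,0,28]},{"linear":[0.001,0.005,0.075],"rotation":[0,0,35]},{"linear":[0.001,0.0057,0.085],"rotation":[0,0,35]},{"linear":[0.001,0.0057,0.09],"rotation":[0,0,35]},{"linear":[0.001,0.0057,0.09],"rotation":[0,0,35]}]' 0.05
python3 - <<'E'
from h import *
w=cam("wrist");im=env.get_image("wrist");p,r=pose()
print(p,r.as_matrix().round(3)); print(proj(w,[(.454,-.1085,.155),(.454,-.1085,.075)]))
cv2.imwrite("pics/w2.png",im[80:400,120:440])
E
```

```text
time_s: 2.55
tcp_pos: [0.4521, -0.1042, 0.2092]
orientation: [-0.001, 0.476, 0.879, -0.0]
contact_force: [0.2, 0.6, 0.0]
finger_gap: 0.0499
finger_force: 0.0
[ 0.45258634 -0.1045289   0.2097408 ] [[-0.546  0.838 -0.   ]
 [ 0.838  0.546  0.   ]
 [ 0.    -0.    -1.   ]]
[[278.31435904 248.45968175]
 [278.55803499 214.42669731]]
```

View pics/w2.png

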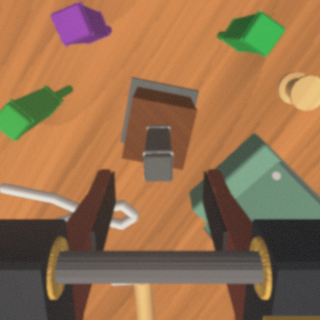

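The handle top sits at crop (158,167), i.e. full-image (278,247), square to the fingers and within 2 px of its predicted spot. Descending and gripping.

```bash
python3 -m jog '[{"linear":[-0.002,-0.001,0.01],"rotation":[0,0,0]},{"linear":[-0.004,-0.001,0.025],"rotation":[0,0,0]},{"linear":[-0.004,-0.001,0.04],"rotation":[0,0,0]},{"linear":[-0.004,-0.001,0.055],"rotation":[0,0,0]},{"linear":[-0.004,-0.001,0.07],"rotation":[0,0,0]},{"linear":[-0.004,-0.001,0.085],"rotation":[0,0,0]},{"linear":[-0.004,-0.001,0.0965],"rotation":[0,0,0]},{"linear":[-0.004,-0.001,0.0965],"rotation":[0,0,0]}]' && python3 -m jog '[{"linear":[0,0,0],"rotation":[0,0,0]},{"linear":[0,0,0],"rotation":[0,0,0]},{"linear":[0,0,0],"rotation":[0,0,0]},{"linear":[0,0,0],"rotation":[0,0,0]},{"linear":[0,0,0],"rotation":[0,0,0]},{"linear":[0,0,0],"rotation":[0,0,0]},{"linear":[0,0,0],"rotation":[0,0,0]},{"linear":[0,0,0],"rotation":[0,0,0]}]' 0.0 40
python3 - <<'E'
from h import *
s=[env.get_state()];print(s)
E
```

```text
time_s: 3.4
tcp_pos: [0.4531, -0.1086, 0.1119]
orientation: [-0.001, 0.477, 0.879, -0.0]
contact_force: [0.9, -0.2, -0.3]
finger_gap: 0.0503
finger_force: 0.0
time_s: 4.2
tcp_pos: [0.4544, -0.109, 0.1136]
orientation: [0.0, 0.477, 0.879, 0.0]
contact_force: [-0.4, 0.9, 4.9]
finger_gap: 0.02
finger_force: 40.0
[{'time_s': 4.2, 'q': array([-3.83236629e-01,  3.37682585e-01,  1.93294828e+00, -1.12738414e-04,
        8.70077531e-01, -9.58375592e-01]), 'qvel': array([-1.03556299e-03, -6.54375726e-04, -1.26889115e-03, -8.12595644e-05,
        5.68685373e-04, -7.97065795e-04]), 'joint_torque': array([-7.37342541e-02, -3.88168037e+01, -1.73582768e+01,  6.23307656e-03,
       -2.04830132e-01, -9.16778517e-04]), 'tcp_pos': array([ 0.4544189 , -0.1089532 ,  0.11363908]), 'orientation': array([4.44158723e-04, 4.77486935e-01, 8.78638737e-01, 7.73295911e-06]), 'contact_force': array([-0.39441995,  0.89778238,  4.93071198]), 'wrist_torque': array([0.04601042, 0.11216156, 0.02489626]), 'finger_force': 39.99896228313446, 'finger_gap': 0.02003987196071662}]
```

```bash
python3 -m jog '[{"linear":[0,0,-0.005],"rotation":[0,0,0]},{"linear":[0,0,-0.02],"rotation":[0,0,0]},{"linear":[0,0,-0.04],"rotation":[0,0,0]},{"linear":[0,0,-0.06],"rotation":[0,0,0]},{"linear":[0,0,-0.08],"rotation":[0,0,0]},{"linear":[0,0,-0.1],"rotation":[0,0,0]},{"linear":[0,0,-0.12],"rotation":[0,0,0]},{"linear":[0,0,-0.13],"rotation":[0,0,0]}]'
cat >>h.py <<'E'
yaw=np.radians(-10.6);OUT=np.array([-.5736*np.cos(yaw),-.5736*np.sin(yaw),.8192]);MOUTH=np.array([.5950,-.1255,.095])
E
python3 - <<'E'
from h import *
p,r=pose();p=np.array([.4537,-.1088,.243])
z=r.apply([0,0,1]);ax=np.cross(z,-OUT);ax*=np.arccos(z@-OUT)/np.linalg.norm(ax)
print(np.degrees(r.inv().apply(ax)).round(1))
T=MOUTH+OUT*(.108+.03);print(T,r.inv().apply(T-p).round(4)); print(env.get_state()["contact_force"],pose()[0],env.get_state()["finger_gap"])
E
```

```text
time_s: 5.0
tcp_pos: [0.4545, -0.109, 0.2447]
orientation: [0.001, 0.477, 0.879, 0.0]
contact_force: [0.4, -0.6, -1.1]
finger_gap: 0.0197
finger_force: 40.0
[-25.3 -24.    0. ]
[ 0.51719398 -0.110939    0.2080496 ] [-0.0363  0.0521  0.0351]
[ 0.36154583 -0.57935229 -1.0922772 ] [ 0.45445015 -0.1089784   0.24467366] 0.019738117238679898
```

```bash
python3 -m jog '[{"linear":[-0.005,0.007,0.003],"rotation":[-3.6,-3.4,0]},{"linear":[-0.01,0.014,0.006],"rotation":[-7.2,-6.9,0]},{"linear":[-0.015,0.021,0.01],"rotation":[-10.8,-10.3,0]},{"linear":[-0.02,0.028,0.015],"rotation":[-14.5,-13.7,0]},{"linear":[-0.025,0.036,0.02],"rotation":[-18.1,-17.1,0]},{"linear":[-0.03,0.043,0.026],"rotation":[-21.7,-20.6,0]},{"linear":[-0.0363,0.0521,0.0351],"rotation":[-25.3,-24,0]},{"linear":[-0.0363,0.0521,0.0351],"rotation":[-25.3,-24,0]}]'
python3 - <<'E'
from h import *
P=[];Z=[]
for i in range(4):
    env.get_image("top") if i else None
    p,r=pose();P.append(p);Z.append(r.apply([0,0,1]))
print(np.array(P).round(4),np.array(Z).round(4),-OUT, env.get_state()["q"].round(2),env.get_state()["contact_force"])
p=np.mean(P,0);z=np.mean(Z,0);tip=p+.108*z;print("tip",tip,"err in tool", r.inv().apply(MOUTH+.03*OUT-tip).round(4))
w=cam("wrist");iw=env.get_image("wrist");s=cam("scene");i2=env.get_image("scene")
L=[tip,MOUTH,tip-.07*z,p]
print(proj(w,L).round(1),proj(s,L).round(1))
cv2.imwrite("pics/wfull.png",iw);cv2.imwrite("pics/s3.png",i2)
u=proj(w,[MOUTH])[0].astype(int);print(u)
cv2.imwrite("pics/w3.png",np.hstack([cv2.resize(iw,(480,360)),cv2.resize(i2[150:270,180:280],(300,360),interpolation=cv2.INTER_CUBIC)]))
E
```

```text
time_s: 5.8
tcp_pos: [0.5145, -0.1095, 0.205]
orientation: [0.282, 0.457, 0.838, 0.093]
contact_force: [-0.3, 0.1, -0.9]
finger_gap: 0.0195
finger_force: 40.0
[[ 0.5145 -0.1095  0.205 ]
 [ 0.5153 -0.1099  0.2059]
 [ 0.5165 -0.1104  0.2071]
 [ 0.5175 -0.1109  0.2081]] [[ 0.5582 -0.1024 -0.8234]
 [ 0.5577 -0.1023 -0.8237]
 [ 0.559  -0.103  -0.8228]
 [ 0.5605 -0.1038 -0.8216]] [ 0.56381172 -0.10551449 -0.8192    ] [-0.45  0.1   2.18  0.51  0.31 -1.46] [ 0.1942769  -0.6551113  -0.43921708]
tip [ 0.57629037 -0.12129604  0.11762481] err in tool [-0.0024  0.0015 -0.0005]
[[276.9 215.4]
 [278.8 208.6]
 [276.4 248.3]
 [275.9 277.5]] [[230.9 211.3]
 [233.8 225.5]
 [223.7 177.6]
 [219.7 159.2]]
[278 208]
```

View pics/w3.png

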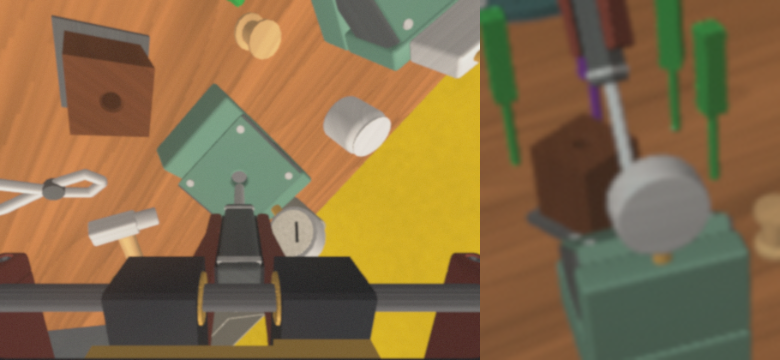

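The stand's hole shows at (110,101), the mouth at (239,178), i.e. full-image (279,208), and the pin shaft points at it with the tip about 30 mm short. One enlarged crop to check the shaft's line against the mouth.

```bash
python3 - <<'E'
from h import *
w=cam("wrist");iw=env.get_image("wrist")
p,r=pose();z=r.apply([0,0,1])
print(p,proj(w,[p+.108*z,MOUTH,p+.038*z,p+.1035*z]).round(1))
cv2.imwrite("pics/w4.png",cv2.resize(iw[185:265,240:320],None,fx=7,fy=7,interpolation=cv2.INTER_CUBIC))
E
```

```text
[ 0.51851671 -0.11132124  0.20905045] [[278.7 217.9]
 [277.6 207. ]
 [278.7 251.4]
 [278.7 219.5]]
```

View pics/w4.png

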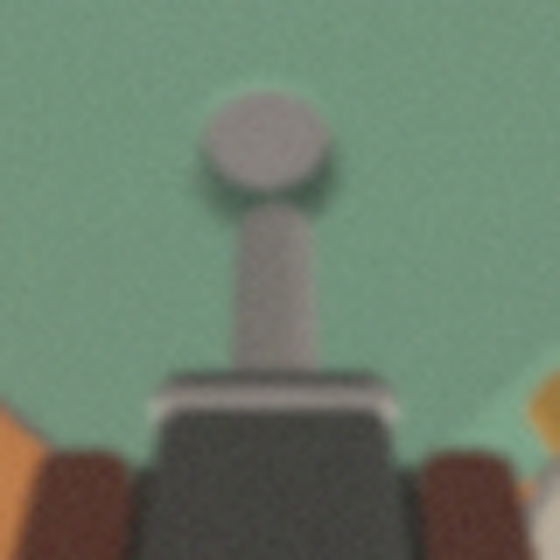

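The mouth rim is centred at about (269,150) in the crop and the shaft tip is at (275,205), so the sideways offset is under 1 mm. Inserting, then feeling for the button.

```bash
python3 -m jog '[{"linear":[0,0,0.006],"rotation":[0,0,0]},{"linear":[0,0,0.012],"rotation":[0,0,0]},{"linear":[0,0,0.018],"rotation":[0,0,0]},{"linear":[0,0,0.024],"rotation":[0,0,0]},{"linear":[0,0,0.03],"rotation":[0,0,0]},{"linear":[0,0,0.035],"rotation":[0,0,0]},{"linear":[0,0,0.039],"rotation":[0,0,0]},{"linear":[0,0,0.042],"rotation":[0,0,0]}]'
python3 - <<'E'
from h import *
s=env.get_state();f=s["contact_force"];print("axial",f@OUT,f,s["tcp_pos"],s["q"].round(2))
E
```

```text
time_s: 6.9
tcp_pos: [0.5413, -0.1154, 0.1731]
orientation: [0.285, 0.456, 0.838, 0.092]
contact_force: [0.5, -0.2, -0.8]
finger_gap: 0.0197
finger_force: 40.0
axial -0.9852127692027703 [ 0.53999378 -0.23647798 -0.80054455] [ 0.54125988 -0.1153575   0.17312559] [-0.43  0.2   2.18  0.72  0.21 -1.67]
```

Joint 5 is at 0.21, close to its 0.2 limit. The bore has 4.5 mm of clearance, so I'll lean the pin about 4° inside it, pivoting about 15 mm deep, to gain margin.

```bash
python3 - <<'E'
from h import *
p,r=pose();q=env.get_state()["q"];z=r.apply([0,0,1]);P=q[1]+q[2]
f=np.array([np.sin(P)*np.cos(q[0]),np.sin(P)*np.sin(q[0]),np.cos(P)])
print("angle",np.arccos(f@z),q[4])
ax=np.cross(f,z);ax/=np.linalg.norm(ax);v=r.inv().apply(ax)*np.radians(4.5)
D=R.from_rotvec(v);print(np.degrees(v).round(2),(np.array([0,0,.111])-D.apply([0,0,.111])).round(4),D.apply([0,0,1]))
E
```

```text
angle 0.2105395848265871 0.21053958482658716
[-0.42  4.48 -0.  ] [-0.0087 -0.0008  0.0003] [0.07811004 0.00739267 0.99691733]
```

```bash
python3 -m jog '[{"linear":[-0.0015,-0.0001,0],"rotation":[-0.1,0.75,0]},{"linear":[-0.0029,-0.0003,0.0001],"rotation":[-0.1,1.5,0]},{"linear":[-0.0044,-0.0004,0.0001],"rotation":[-0.2,2.25,0]},{"linear":[-0.0058,-0.0005,0.0002],"rotation":[-0.3,3,0]},{"linear":[-0.0073,-0.0007,0.0002],"rotation":[-0.35,3.75,0]},{"linear":[-0.0087,-0.0008,0.0003],"rotation":[-0.4,4.5,0]},{"linear":[-0.0087,-0.0008,0.0003],"rotation":[-0.4,4.5,0]},{"linear":[-0.0087,-0.0008,0.0003],"rotation":[-0.4,4.5,0]}]'
python3 - <<'E'
from h import *
s=env.get_state();f=s["contact_force"];p,r=pose();z=r.apply([0,0,1]);t=p+.108*z
d=(t-MOUTH);dep=-d@OUT;print("depth",dep,"off-axis mm",1e3*(d+dep*OUT),"tilt",np.degrees(np.arccos(z@-OUT)));print(f,s["q"].round(3),"bore in tool",r.inv().apply(-OUT).round(4))
E
```

```text
time_s: 7.7
tcp_pos: [0.5444, -0.1232, 0.1765]
orientation: [0.254, 0.451, 0.848, 0.113]
contact_force: [0.9, -0.4, -1.8]
finger_gap: 0.0198
finger_force: 40.0
depth 0.012127170315025465 off-axis mm [ 0.06502637 -0.35072237  0.09149115] tilt 4.571501540803102
[ 0.88293675 -0.38752833 -1.76565623] [-0.492  0.204  2.127  0.669  0.362 -1.664] bore in tool [-0.0802 -0.0056  0.9968]
```

```bash
cat >st.py <<'E'
from h import *
p,r=pose();s=env.get_state();f=s["contact_force"];z=r.apply([0,0,1]);t=p+.108*z
d=(t-MOUTH);dep=-d@OUT;print("depth",1e3*dep,"axial",f@OUT,"f",f.round(1),"off",(1e3*(d+dep*OUT)).round(1),"q5",s["q"][4])
E
python3 -m jog '[{"linear":[-0.0001,0,0.001],"rotation":[0,0,0]},{"linear":[-0.0002,0,0.002],"rotation":[0,0,0]},{"linear":[-0.0002,0,0.003],"rotation":[0,0,0]},{"linear":[-0.0003,0,0.004],"rotation":[0,0,0]},{"linear":[-0.0004,0,0.005],"rotation":[0,0,0]},{"linear":[-0.0005,0,0.006],"rotation":[0,0,0]},{"linear":[-0.0005,0,0.006],"rotation":[0,0,0]},{"linear":[-0.0005,0,0.006],"rotation":[0,0,0]}]'; python3 st.py
```

```text
time_s: 8.5
tcp_pos: [0.5477, -0.1234, 0.1715]
orientation: [0.253, 0.451, 0.849, 0.113]
contact_force: [-1.8, 0.7, 1.5]
finger_gap: 0.0202
finger_force: 40.0
depth 18.107404545908352 axial 2.3297761506791415 f [-1.8  0.7  1.5] off [-0.   0.1 -0. ] q5 0.35028593465935354
```

```bash
python3 -m jog '[{"linear":[-0.0001,0,0.001],"rotation":[0,0,0]},{"linear":[-0.0002,0,0.002],"rotation":[0,0,0]},{"linear":[-0.0002,0,0.003],"rotation":[0,0,0]},{"linear":[-0.0003,0,0.004],"rotation":[0,0,0]},{"linear":[-0.0003,0,0.004],"rotation":[0,0,0]},{"linear":[-0.0003,0,0.004],"rotation":[0,0,0]},{"linear":[-0.0003,0,0.004],"rotation":[0,0,0]},{"linear":[-0.0003,0,0.004],"rotation":[0,0,0]}]'; python3 st.py
```

```text
time_s: 9.3
tcp_pos: [0.55, -0.1239, 0.1682]
orientation: [0.253, 0.451, 0.849, 0.113]
contact_force: [-2.8, 1.4, 1.9]
finger_gap: 0.0194
finger_force: 40.0
depth 22.120035660159868 axial 3.2772281734081106 f [-2.8  1.4  1.9] off [-0.  0. -0.] q5 0.3426297083180673
```

```bash
python3 -m jog '[{"linear":[0,0,0.0005],"rotation":[0,0,0]},{"linear":[-0.0001,0,0.001],"rotation":[0,0,0]},{"linear":[-0.0001,0,0.0015],"rotation":[0,0,0]},{"linear":[-0.0001,0,0.0015],"rotation":[0,0,0]},{"linear":[-0.0001,0,0.0015],"rotation":[0,0,0]},{"linear":[-0.0001,0,0.0015],"rotation":[0,0,0]},{"linear":[-0.0001,0,0.0015],"rotation":[0,0,0]},{"linear":[-0.0001,0,0.0015],"rotation":[0,0,0]}]'; python3 st.py
```

```text
time_s: 10.1
tcp_pos: [0.5509, -0.1241, 0.167]
orientation: [0.253, 0.451, 0.848, 0.113]
contact_force: [-3.2, 1.5, 3.1]
finger_gap: 0.02
finger_force: 40.0
depth 23.63683930693755 axial 4.489486023544063 f [-3.2  1.5  3.1] off [0. 0. 0.] q5 0.33972753727295807
```

```bash
python3 -m jog '[{"linear":[0,0,0.0005],"rotation":[0,0,0]},{"linear":[-0.0001,0,0.001],"rotation":[0,0,0]},{"linear":[-0.0001,0,0.001],"rotation":[0,0,0]},{"linear":[-0.0001,0,0.001],"rotation":[0,0,0]},{"linear":[-0.0001,0,0.001],"rotation":[0,0,0]},{"linear":[-0.0001,0,0.001],"rotation":[0,0,0]},{"linear":[-0.0001,0,0.001],"rotation":[0,0,0]},{"linear":[-0.0001,0,0.001],"rotation":[0,0,0]}]'; python3 st.py
```

```text
time_s: 10.9
tcp_pos: [0.5514, -0.1241, 0.1664]
orientation: [0.254, 0.451, 0.848, 0.113]
contact_force: [-6.7, 1.2, 8.1]
finger_gap: 0.02
finger_force: 40.0
depth 24.432935402436602 axial 10.5670027084826 f [-6.7  1.2  8.1] off [0.1 0.  0.1] q5 0.33802261668897593
```

Hard stop felt: the force jumped to about 11 N. Holding, then withdrawing.

```bash
for i in 1 2; do python3 -m jog '[{"linear":[0,0,0],"rotation":[0,0,0]},{"linear":[0,0,0],"rotation":[0,0,0]},{"linear":[0,0,0],"rotation":[0,0,0]},{"linear":[0,0,0],"rotation":[0,0,0]},{"linear":[0,0,0],"rotation":[0,0,0]},{"linear":[0,0,0],"rotation":[0,0,0]},{"linear":[0,0,0],"rotation":[0,0,0]},{"linear":[0,0,0],"rotation":[0,0,0]}]'; python3 st.py; done
```

```text
time_s: 11.7
tcp_pos: [0.5514, -0.1241, 0.1664]
orientation: [0.254, 0.451, 0.848, 0.113]
contact_force: [-5.7, 2.6, 6.2]
finger_gap: 0.0197
finger_force: 40.0
depth 24.453620948622344 axial 8.558944339037598 f [-5.7  2.6  6.2] off [0.1 0.  0.1] q5 0.3380515101014571
time_s: 12.5
tcp_pos: [0.5514, -0.1241, 0.1664]
orientation: [0.254, 0.451, 0.848, 0.113]
contact_force: [-6.7, 1.8, 6.8]
finger_gap: 0.0197
finger_force: 40.0
depth 24.452330502896743 axial 9.53262411460312 f [-6.7  1.8  6.8] off [0.1 0.  0.1] q5 0.3380741641488612
```

```bash
python3 -m jog '[{"linear":[0.0003,0,-0.004],"rotation":[0,0,0]},{"linear":[0.0008,0,-0.01],"rotation":[0,0,0]},{"linear":[0.0014,0.0001,-0.018],"rotation":[0,0,0]},{"linear":[0.0022,0.0002,-0.027],"rotation":[0,0,0]},{"linear":[0.003,0.0002,-0.037],"rotation":[0,0,0]},{"linear":[0.0038,0.0003,-0.047],"rotation":[0,0,0]},{"linear":[0.0048,0.0003,-0.06],"rotation":[0,0,0]},{"linear":[0.0048,0.0003,-0.06],"rotation":[0,0,0]}]'
cat >go.py <<'E'
from h import *
P=[];Q=[]
for i in range(6):
    env.get_image("top");s=env.get_state();P.append(s["tcp_pos"]);Q.append(s["orientation"])
p=np.mean(P[2:],0);r=R.from_quat(np.array(Q[2:])[:, :],scalar_first=True).mean()
G=R.from_quat([.0003,.4773,.8787,0],scalar_first=True);T=np.array([.4540,-.1088,.243])
print(p,np.std(P[2:],0),"rot",np.degrees((r.inv()*G).as_rotvec()).round(2),"lin",r.inv().apply(T-p).round(4),s["contact_force"],s["q"].round(2))
E
python3 go.py
```

```text
time_s: 13.3
tcp_pos: [0.5173, -0.1181, 0.2172]
orientation: [0.255, 0.45, 0.848, 0.113]
contact_force: [-0.4, 0.3, -1.2]
finger_gap: 0.0198
finger_force: 40.0
[ 0.51760041 -0.11798308  0.21535673] [3.86487004e-05 7.87249181e-05 2.45005533e-04] rot [25.58 19.55  1.04] lin [ 0.0281 -0.0281 -0.0576] [ 0.39982407 -0.16314482 -1.83941727] [-0.52  0.09  2.13  0.54  0.46 -1.54]
```

```bash
python3 -m jog '[{"linear":[0.004,-0.004,-0.0082],"rotation":[3.65,2.79,0.15]},{"linear":[0.008,-0.008,-0.0165],"rotation":[7.31,5.59,0.3]},{"linear":[0.012,-0.012,-0.0247],"rotation":[10.96,8.38,0.45]},{"linear":[0.0161,-0.0161,-0.0329],"rotation":[14.62,11.17,0.59]},{"linear":[0.0201,-0.0201,-0.0411],"rotation":[18.27,13.96,0.74]},{"linear":[0.0241,-0.0241,-0.0494],"rotation":[21.93,16.76,0.89]},{"linear":[0.0281,-0.0281,-0.0576],"rotation":[25.58,19.55,1.04]},{"linear":[0.0281,-0.0281,-0.0576],"rotation":[25.58,19.55,1.04]}]'
python3 go.py; python3 - <<'E'
from h import *
w=cam("wrist");iw=env.get_image("wrist");p,r=pose()
print(p,proj(w,[p+r.apply([0,0,.108]),p+r.apply([0,0,.038]),(.454,-.1088,.075),p+r.apply([0,0,.001])]).round(1))
cv2.imwrite("pics/w5.png",cv2.resize(iw[150:270,220:340],None,fx=4.9,fy=4.9,interpolation=cv2.INTER_CUBIC))
E
```

```text
time_s: 14.4
tcp_pos: [0.4556, -0.1089, 0.2432]
orientation: [0.0, 0.477, 0.879, -0.0]
contact_force: [0.7, -0.2, -1.4]
finger_gap: 0.0203
finger_force: 40.0
[ 0.45358851 -0.10848307  0.24263338] [2.22249688e-04 2.21526557e-05 1.23947655e-04] rot [0.04 0.   0.01] lin [-0.0005  0.0002 -0.0004] [-0.23910368 -0.01659142 -0.00443112] [-0.38  0.16  1.78  0.    1.2  -0.96]
[ 0.45344626 -0.10859306  0.24296223] [[279.3 218.3]
 [279.4 252.1]
 [279.5 200.9]
 [279.5 281. ]]
```

View pics/w5.png

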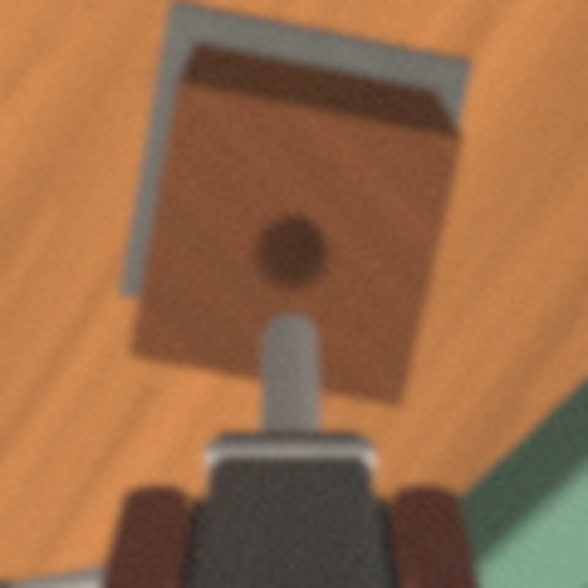

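The hole is at (291,252) in the crop and the tip at (291,313); both match prediction, with no slip in the grip. Lowering.

```bash
python3 -m jog '[{"linear":[0,0,0.01],"rotation":[0,0,0]},{"linear":[0,0,0.02],"rotation":[0,0,0]},{"linear":[0,0,0.03],"rotation":[0,0,0]},{"linear":[0,0,0.04],"rotation":[0,0,0]},{"linear":[0,0,0.05],"rotation":[0,0,0]},{"linear":[0,0,0.058],"rotation":[0,0,0]},{"linear":[0,0,0.065],"rotation":[0,0,0]},{"linear":[0,0,0.07],"rotation":[0,0,0]}]'; python3 st.py
```

```text
time_s: 15.55
tcp_pos: [0.4539, -0.1087, 0.1725]
orientation: [0.0, 0.477, 0.879, -0.0]
contact_force: [0.3, 0.8, -1.1]
finger_gap: 0.0198
finger_force: 40.0
depth -56.322982755962414 axial -1.0011339316157803 f [ 0.3  0.8 -1.1] off [-109.3   10.9  -76.7] q5 1.021447197099258
```

```bash
python3 -m jog '[{"linear":[0,0,0.01],"rotation":[0,0,0]},{"linear":[0,0,0.02],"rotation":[0,0,0]},{"linear":[0,0,0.03],"rotation":[0,0,0]},{"linear":[0,0,0.04],"rotation":[0,0,0]},{"linear":[0,0,0.048],"rotation":[0,0,0]},{"linear":[0,0,0.053],"rotation":[0,0,0]},{"linear":[0,0,0.056],"rotation":[0,0,0]},{"linear":[0,0,0.056],"rotation":[0,0,0]}]'; python3 go.py
```

```text
time_s: 16.35
tcp_pos: [0.4539, -0.1087, 0.1169]
orientation: [0.0, 0.477, 0.879, -0.0]
contact_force: [0.3, 0.6, -1.9]
finger_gap: 0.0199
finger_force: 40.0
[ 0.4543367  -0.10887229  0.11753618] [2.61218203e-05 1.29990433e-05 2.35656868e-05] rot [0.03 0.04 0.01] lin [ 1.000e-04 -1.000e-04 -1.255e-01] [-0.20659606  0.65096346 -0.67094644] [-0.38  0.33  1.93 -0.    0.88 -0.96]
```

Insertion was free. Now I'll feel for the shoulder on the wood.

```bash
python3 -m jog '[{"linear":[0,0,0.001],"rotation":[0,0,0]},{"linear":[0,0,0.002],"rotation":[0,0,0]},{"linear":[0,0,0.003],"rotation":[0,0,0]},{"linear":[0,0,0.0035],"rotation":[0,0,0]},{"linear":[0,0,0.0035],"rotation":[0,0,0]},{"linear":[0,0,0.0035],"rotation":[0,0,0]},{"linear":[0,0,0.0035],"rotation":[0,0,0]},{"linear":[0,0,0.0035],"rotation":[0,0,0]}]'; python3 go.py
```

```text
time_s: 17.45
tcp_pos: [0.4541, -0.1088, 0.1137]
orientation: [0.0, 0.477, 0.879, -0.0]
contact_force: [1.0, 0.3, -2.3]
finger_gap: 0.0197
finger_force: 40.0
[ 0.45405555 -0.10875994  0.11368729] [1.96419110e-05 4.71439986e-06 1.16773701e-05] rot [0.   0.01 0.  ] lin [-1.000e-04 -0.000e+00 -1.293e-01] [-0.71738455 -0.40729079 -1.53648119] [-0.38  0.34  1.93 -0.    0.87 -0.96]
```

```bash
python3 -m jog '[{"linear":[0,0,0.0005],"rotation":[0,0,0]},{"linear":[0,0,0.001],"rotation":[0,0,0]},{"linear":[0,0,0.001],"rotation":[0,0,0]},{"linear":[0,0,0.001],"rotation":[0,0,0]},{"linear":[0,0,0.001],"rotation":[0,0,0]},{"linear":[0,0,0.001],"rotation":[0,0,0]},{"linear":[0,0,0.001],"rotation":[0,0,0]},{"linear":[0,0,0.001],"rotation":[0,0,0]}]'; python3 go.py
```

```text
time_s: 18.55
tcp_pos: [0.4541, -0.1088, 0.1136]
orientation: [0.001, 0.477, 0.879, -0.0]
contact_force: [-2.1, 0.5, 11.3]
finger_gap: 0.0199
finger_force: 40.0
[ 0.45407793 -0.10878603  0.11361767] [1.95419000e-05 1.77250481e-05 7.62238529e-06] rot [0.01 0.03 0.01] lin [-1.000e-04 -0.000e+00 -1.294e-01] [-2.26213545  0.90934649 10.00063842] [-0.38  0.34  1.93 -0.    0.87 -0.96]
```

Seated: 11 N at the same height as at the start. Releasing and retreating straight up.

```bash
python3 -m jog '[{"linear":[0,0,-0.0007],"rotation":[0,0,0]},{"linear":[0,0,-0.0007],"rotation":[0,0,0]},{"linear":[0,0,-0.0007],"rotation":[0,0,0]},{"linear":[0,0,-0.0007],"rotation":[0,0,0]},{"linear":[0,0,-0.0007],"rotation":[0,0,0]},{"linear":[0,0,-0.0007],"rotation":[0,0,0]},{"linear":[0,0,-0.0007],"rotation":[0,0,0]},{"linear":[0,0,-0.0007],"rotation":[0,0,0]}]' 0.05 && python3 -m jog '[{"linear":[0,0,-0.01],"rotation":[0,0,0]},{"linear":[0,0,-0.03],"rotation":[0,0,0]},{"linear":[0,0,-0.05],"rotation":[0,0,0]},{"linear":[0,0,-0.07],"rotation":[0,0,0]},{"linear":[0,0,-0.09],"rotation":[0,0,0]},{"linear":[0,0,-0.11],"rotation":[0,0,0]},{"linear":[0,0,-0.13],"rotation":[0,0,0]},{"linear":[0,0,-0.13],"rotation":[0,0,0]}]'
python3 - <<'E'
from h import *
w=cam("wrist");iw=env.get_image("wrist");i2=env.get_image("scene")
print(proj(w,[(.454,-.1088,.155),(.454,-.1088,.075)]))
cv2.imwrite("pics/end.png",np.hstack([cv2.resize(iw[150:290,200:360],(400,350)),cv2.resize(i2[130:270,170:330],(400,350),interpolation=cv2.INTER_CUBIC)]))
E
```

```text
time_s: 19.65
tcp_pos: [0.454, -0.1088, 0.1134]
orientation: [0.0, 0.477, 0.879, -0.0]
contact_force: [-0.3, -0.3, -0.6]
finger_gap: 0.0501
finger_force: 0.0
time_s: 20.45
tcp_pos: [0.4557, -0.1094, 0.2465]
orientation: [0.003, 0.477, 0.879, 0.0]
contact_force: [0.2, -0.1, 0.1]
finger_gap: 0.0502
finger_force: 0.0
[[277.51751607 222.27306715]
 [277.57403494 197.3718449 ]]
```

View pics/end.png

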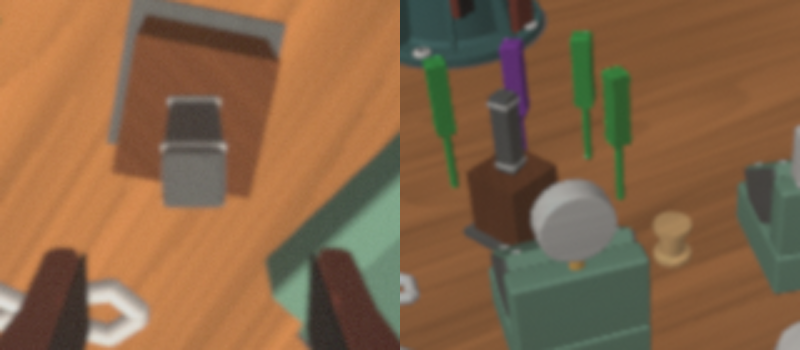

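The pin stands upright with its shoulder on the wood (left view: handle top 194,177; right view: 505,130). The gripper is clear and everything else is where it was.

```bash
python3 -c "
from workcell import env
print(env.sign_off())"
```

```text
the job is handed in; nothing more can be done
None
```

I pressed the gauge pod's button to its hard stop (about 10 N) and held it there at least 1.6 s. The pin is back upright in its stand and released, and I handed the job in at about 20.5 s; no verdict came back.

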